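Rock the stop block out of the packing jig

ROBOT

A 6-joint arm with a two-finger parallel gripper is mounted at the origin on the work surface. World frame = base frame: x ahead of the robot, y to its left, z up, the work surface at z = 0. Lengths are in mm, angles in rad, forces in N, time in s.
With the tool pointing down it reaches from about 325 to 775 mm from the base axis. Payload 5.5 kg.
Tool frame: the origin (TCP) lies midway between the tips of the shut fingers; the grasp point (between the pads) lies 19 mm behind it; z points along the fingers, y is the line along which they close (so a half turn about z gives the same grasp; the last joint's range is limited). The gripper opens to 88 mm and grips with 3 to 60 N. Pads are 20 mm wide; open, the fingers measure 115 mm over their backs; the gripper's body (75 mm by 178 mm) begins 61 mm behind the grasp point.
Start: joints at [-1.332, 0.091, 1.231, -0, 1.82, -0.057], TCP at [174.903, -573.956, 222.631] pointing down, gripper open.
Joint ranges: [-2.87, 2.87], [-0.86, 2.18], [0.17, 2.46], [-1.51, 4.65], [0.06, 2.69], [-2.65, 2.65]. Speed limits (rad/s): [2.57, 2.57, 3.01, 3.14, 3.14, 3.14].

INTERFACE

Orientations are given as a unit quaternion [x, y, z, w].
In Python, from station import robot gives the robot as it stands. The module is installed in compiled form; this text tells all that it offers. Calls block until the motion is done:
- robot.movep(position, orientation): joint-space move of the TCP to a pose.
- robot.move_straight(position, rotation=None, max_speed=150, guard=None): straight line of the TCP; rotation=None keeps the orientation; max_speed is the mean speed in mm/s. With guard (N) it stops when the force on the tool has changed by that much, and returns True; else False.
- robot.move_j(angles): joint-space move.
- robot.let_go() and robot.close(grasp_force=None): open the fingers fully, or close them until they stop; grasp_force is the grip in N (None keeps the last).
- robot.pause(seconds).
- robot.solve_ik(position, orientation): joint angles nearest the present ones, or None.
- robot.sense(): the state.
- robot.get_image(name): name is "side" or "top" or "wrist"; returns a dict with "color" (400x640x3 uint8, blue, green, red), "z_map" (400x640 float32, mm along the optical axis (not along the pixel's ray), 0 where there is no reading), "fov_y" (degrees; the focal length in pixels is half the picture's height over the tangent of half this angle, whatever the lens; pixels are square), "cx", "cy" (the principal point, pixels), "k1" (the pictures are not rectified: a ray, as slopes to the right and down, at radius r is drawn at 1 + k1 r^2 times it, then the intrinsics apply), "R" (3x3) and "t" (3): a world point X has camera coordinates R X + t. Camera axes: x right, y down, z forward; pixel columns grow to the right and rows downward; lengths in mm; the calibration is good to about 2 mm. A picture is of the moment at which its call begins.
A pose or a line that the arm cannot do raises robot.IKError and nothing moves.
- robot.job_done(): hands the job in; it is judged then, once.
Trained networks look in a picture, given as the dict that the camera call returned (one of the last four; its "shot" number tells which), for a name from the list of things; names that differ only in an ending like _2 or _b are one class to them, and where a whole thing is asked for, a point or a joint stands for the part that bears it (a point fixed in the world has none). Each returns a list of dicts, best first, with "conf" (0 to 1); they miss things now and then, are a little off and sometimes report something else, mostly with a low value. They report only what shows in the picture. A call takes as long as a camera call. They do not tell look-alikes from the thing itself.
- robot.recognise(query, picture): "centre" ([column, row] in pixels, amid what is visible of it).
- robot.cut_out(query, picture): "region" (400x640 bool, what is visible of it) and "centre" ([column, row] in pixels, amid what is visible of it).
- robot.tip_of(query, picture): "centre" ([column, row] in pixels: a listed point, or the origin of a listed thing).
The state is a dict: "time_s": time; "joint_pos": joint angles; "joint_velocities": joint speeds; "tau": joint torques, N m; "eef_pos": TCP position; "orientation": TCP orientation; "contact_force": force on the tool from outside, world axes, zero at the start; "moment": the same for the moment, N m; "gripper_width": finger opening in mm; "gripper_force": force on a finger pad.
Only numpy, scipy, OpenCV 4.12 (cv2) and the standard library are available. Lean on these libraries where they do the work, as an engineer would, in place of code of your own. Each camera call takes 0.05 s, during which the arm holds its last target. There are 200 camera calls.

TASK

One lane of the chocolate packing jig holds a long bar, the other a single praline: grip the stop block of the bar's lane by its tab, rock it from side to side across the lanes while easing it up until its tight socket lets go, and finish still holding it upright straight over its socket, about one to three centimetres clear of the stop head. Do not drag it straight out, for that lifts the whole stop head off its dowels, which must not happen. Leave the other block fully home and the chocolates, bowl and spatula where they are.

Things in the scene. Friction and masses are not known exactly. Their poses are not given: they have to be found in the camera images.
- jig: Fixed jig: white plate 300 (x, along lanes) x 340 (y) x 12 mm, origin at the centre of its underside, on the bench. Lanes along x at y = +65 (left) and -65 mm, between steel rails 16 mm high. Across it a dark steel stop head, 70 (x) x 270 (y) x 40 mm high, centred at x = -50 mm, top 52 mm above the bench, a socket at each lane's end. Dowels at x = -50, y = +-118 mm stand 8 mm above it.
- head (a joint): How far the stop head has lifted off the white plate, m; 0 is home. It sits on its dowels by weight alone (3.2 kg): an upward pull of about 30 N lifts it; it cannot move sideways.
- socket_left (a point): Centre of the left socket's mouth, level with the stop head's top, 52 mm above the bench; the jig's axes. Opening 34 (x) x 56 mm (y), 40 mm deep to the white plate. On each y side a round sprung brass nose, 28 mm above the plate (12 mm below the mouth), grips the block's y face. A straight pull needs 43 to 60 N; after 28 mm of rise the block is free of the noses.
- socket_right (a point): Centre of the right socket's mouth; same as the left. Rocked about the jig's x axis the block pivots on one nose while its other side slides up: leans of about 0.14 rad each way (walls allow 0.2), rising about 4 mm per swing from side to side, walk it out; some 15 N sideways at the tab is enough. It stays where left on the way.
- block_left: White plastic stop block in the left (+y) socket, like the other: body 30 (x) x 44 (y) x 60 mm high; centred on it an upright grip tab 16 (x) x 26 (y) x 66 mm high; 126 mm tall, 0.14 kg. Origin: centre of its underside, z up, axes as the jig's; home, the underside is on the white plate, 12 mm above the bench.
- block_right: White plastic stop block in the right (-y) socket, like the other: body 30 (x) x 44 (y) x 60 mm high; centred on it an upright grip tab 16 (x) x 26 (y) x 66 mm high; 126 mm tall, 0.14 kg. Origin: centre of its underside, z up, axes as the jig's; home, the underside is on the white plate, 12 mm above the bench.
- block_left_top (a point): Centre of the top of the left block's tab, 126 mm above its underside.
- block_right_top (a point): Centre of the top of the right block's tab, 126 mm above its underside.
- bar: Long dark chocolate bar with four raised segments, 95 mm by 30 mm by 16 mm, lying along one of the lanes on the white plate, beyond the stop head. Origin: centre of its underside. Its lane says which block to take.
- praline: Single dark praline, 32 mm by 26 mm by 18 mm, on the white plate in the other lane. Origin: centre of its underside.
- bowl: Small white bowl, 110 mm across, 50 mm high, on the bench at one side. Origin: centre of its underside.
- spatula: Spatula with a black handle and copper blade lying on the bench at the other side, about 0.25 m long. Origin on its underside.
There are look-alikes about, which are no part of the job. What is shaped like the block_right but blue or yellow is not meant.

How it is judged:
By the outcome, as a careful person would: the job done as asked, in the order asked, and still so for the second after the job is handed in, while the arm keeps its last pose, push and grip.
It also fails if it takes over 48 s, if anything falls off the work surface, if the arm or the gripper's body presses on something with over 40 N, if the wrist force passes 120 N, or if a joint passes its speed limit or range.

## Working session

There is one attempt and no reset: what is moved stays moved. The work goes in short steps, each a Python script; the robot and the scene stay as the last script left them, time stands still between calls to the robot, and variables do not carry over. Pictures are saved under pics/ and viewed, at most 10 in all, crops included, and the job is handed in when it is done.

```bash
mkdir -p pics; cat > h.py <<'E'
import numpy as np, cv2
from station import robot
def px2w(im,c,z=None,plane=None):
    f=200/np.tan(np.radians(im["fov_y"])/2)
    d=np.array([(c[0]-im["cx"])/f,(c[1]-im["cy"])/f]); u=d.copy()
    for _ in range(20): u=d/(1+im["k1"]*(u@u))
    R=np.array(im["R"]);t=np.array(im["t"])
    ray=np.array([u[0],u[1],1.])
    if plane is not None:
        o=-R.T@t; r=R.T@ray; return o+r*(plane-o[2])/r[2]
    if z is None: z=im["z_map"][int(round(c[1])),int(round(c[0]))]
    return R.T@(ray*z-t)
E
python3 - <<'E'
from h import *
for n in("top","side"):
    im=robot.get_image(n); cv2.imwrite(f"pics/{n}0.png",im["color"])
    for q,p in (("block_left_top",None),("block_right_top",None),("socket_left",52),("socket_right",52),("jig",0),("bar",12),("praline",12),("bowl",0),("spatula",0)):
        for r in robot.tip_of(q,im)[:3]:
            c=r["centre"]; print(n,q,round(r["conf"],2),np.round(c),np.round(px2w(im,c)), np.round(px2w(im,c,plane=p if p is not None else 138)))
print(robot.sense())
E
```

```text
top block_left_top 0.61 [281. 182.] [623. 188.  49.] [604. 179. 138.]
top block_left_top 0.46 [324. 190.] [592.  33.  56.] [576.  33. 138.]
top block_right_top 0.63 [371. 188.] [ 591. -132.  106.] [ 585. -129.  138.]
top block_right_top 0.6 [350. 242.] [410. -62. -11.] [398. -54. 138.]
top block_right_top 0.6 [372. 222.] [ 468. -130.  128.] [ 467. -129.  138.]
top socket_left 0.67 [284. 187.] [587. 169. 134.] [604. 176.  52.]
top socket_right 0.71 [318. 194.] [567.  54. 109.] [578.  55.  52.]
top socket_right 0.28 [283. 188.] [583. 171. 140.] [600. 178.  52.]
top jig 0.83 [304. 183.] [625. 105.  26.] [630. 106.   0.]
top bar 0.73 [325. 160.] [712.  30.  25.] [716.  30.  12.]
top praline 0.6 [292. 160.] [708. 149.  26.] [712. 150.  12.]
top praline 0.24 [324. 158.] [720.  32.  24.] [723.  31.  12.]
top bowl 0.71 [197. 209.] [528. 503.   4.] [529. 504.   0.]
top spatula 0.87 [456. 222.] [ 482. -453.   16.] [ 484. -457.   -0.]
side block_right_top 0.94 [344. 172.] [ 748. -302.    3.] [ 616. -140.  138.]
side block_right_top 0.93 [384. 215.] [ 442. -125.   61.] [394. -44. 138.]
side bloc
[... 674 characters left out ...]
int_pos': array([-1.33173866e+00,  9.11025637e-02,  1.23069459e+00,  1.92032900e-05,
        1.81978893e+00, -5.67348376e-02]), 'joint_velocities': array([-0.0010956 ,  0.00085324,  0.0001809 ,  0.00215416,  0.00046934,
        0.00147534]), 'tau': array([ 5.28875771e-04, -4.46212077e+01, -4.06516314e+01,  6.99932920e-02,
        1.95147801e-02, -7.33355904e-06]), 'eef_pos': array([ 174.88801963, -573.96673533,  222.63273759]), 'orientation': array([9.89082921e-01, 1.47360016e-01, 9.56612750e-06, 2.42622835e-06]), 'contact_force': array([-0.72062717, -0.2559839 ,  0.39171994]), 'moment': array([-0.01715613, -0.05834256, -0.01756924]), 'gripper_force': 0.0, 'gripper_width': 87.78952450810714}
```

```bash
python3 - <<'E'
import cv2
a=cv2.resize(cv2.imread("pics/top0.png")[125:265,250:400],None,fx=4,fy=4)
b=cv2.resize(cv2.imread("pics/side0.png")[140:290,220:410],None,fx=4,fy=4)
cv2.imwrite("pics/a.png",a);cv2.imwrite("pics/b.png",b)
E
```

```text
(no output)
```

View pics/a.png

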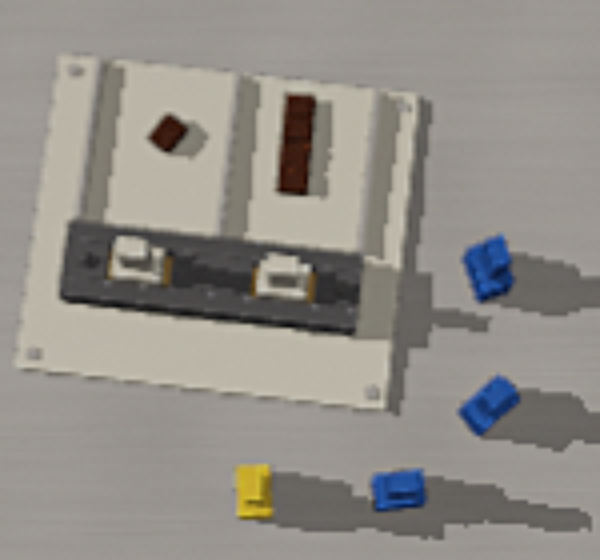

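View pics/b.png

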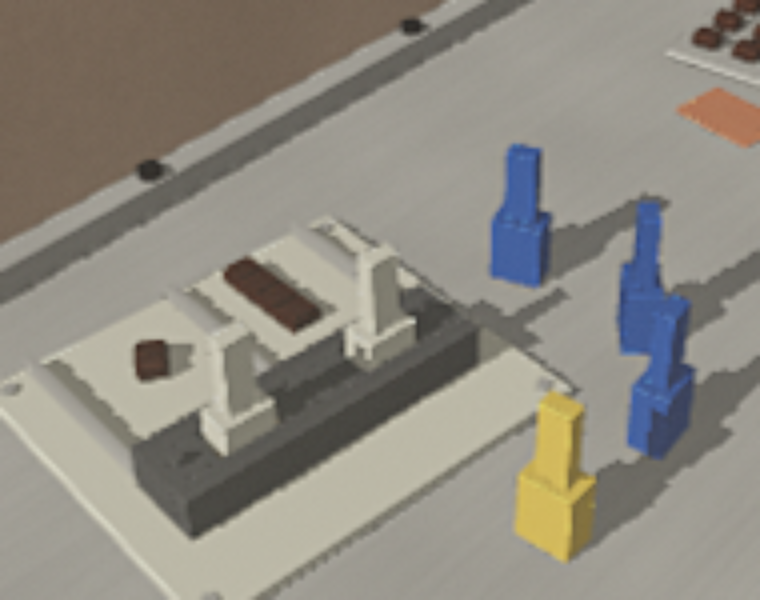

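Two white blocks stand in sockets: one at top pixel (284,189), with the praline in its lane, and one at (321,193), with the bar at (324,160) in its lane. The latter (block_right) is meant. The blue ones at (372,192), (372,226) and (350,247) and the yellow one at (313,247) are look-alikes on the bench. Next I take a close look from the wrist.

```bash
cat >> h.py <<'E'
from scipy.spatial.transform import Rotation as Ro
def ori(yaw,phi=0): # phi: tilt about the jig's x
    return (Ro.from_euler('z',yaw)*Ro.from_euler('x',phi)*Ro.from_euler('x',np.pi)).as_quat()
def cloud(im):
    z=im["z_map"]; f=200/np.tan(np.radians(im["fov_y"])/2)
    K=np.array([[f,0,im["cx"]],[0,f,im["cy"]],[0,0,1]])
    v,u=np.mgrid[0:400,0:640]
    p=np.stack([u,v],-1).reshape(-1,1,2).astype(float)
    n=cv2.undistortPoints(p,K,np.array([im["k1"],0,0,0,0.])).reshape(400,640,2)
    P=np.dstack([n[...,0]*z,n[...,1]*z,z])
    return (P-np.array(im["t"]))@np.array(im["R"])
E
python3 - <<'E'
from h import *
robot.movep([560,50,330],ori(-.12))
im=robot.get_image("wrist"); cv2.imwrite("pics/w0.png",im["color"])
print(robot.sense()["time_s"],robot.sense()["joint_pos"], -np.array(im["R"]).T@im["t"])
for q,p in (("block_left_top",138),("block_right_top",138),("socket_left",52),("socket_right",52),("jig",0),("bar",12),("praline",12)):
    for r in robot.tip_of(q,im)[:2]:
        c=r["centre"]; print(q,round(r["conf"],2),np.round(c),np.round(px2w(im,c)), np.round(px2w(im,c,plane=p),1))
W=cloud(im); np.save("W.npy",W); ok=im["z_map"]>0
for lo,hi,nm in((128,150,"tabs"),(60,85,"shoulder"),(45,56,"head")):
    m=(ok&(W[...,2]>lo)&(W[...,2]<hi)).astype(np.uint8)
    n,l,s,c=cv2.connectedComponentsWithStats(m)
    for i in range(1,n):
        if s[i,4]>150:
            P=W[l==i]; r=cv2.minAreaRect(P[:,:2].astype(np.float32))
            print(nm,s[i,4],np.round(np.median(P,0),1),np.round(r[0],1),np.round(r[1],1),round(r[2],1))
E
```

```text
3.6667 [ 2.73464798e-02  3.91762177e-02  1.09274022e+00 -1.45839137e-04
  2.01004076e+00  1.71915008e+00] [638.30255407  39.94168014 490.62345564]
block_left_top 0.64 [194. 164.] [592. 175. 136.] [591.9 173.9 138. ]
block_right_top 0.93 [498. 238.] [ 467. -139.  126.] [ 472.6 -133.5  138. ]
block_right_top 0.82 [500. 128.] [ 590. -140.  125.] [ 591.5 -133.2  138. ]
socket_left 0.78 [219. 157.] [590. 163.  90.] [585.1 174.3  52. ]
socket_right 0.84 [319. 154.] [583.  49. 111.] [573.9  50.2  52. ]
jig 0.67 [272. 108.] [634. 102.  26.] [634.1 105.5   0. ]
bar 0.57 [321.  43.] [705.  32.  27.] [706.8  31.8  12. ]
praline 0.55 [225.  48.] [713. 148.  30.] [715.6 152.6  12. ]
tabs 421 [574.6  46.5 136.5] [574.   46.6] [24.3 16. ] 83.1
tabs 459 [588.6 174.2 136.5] [588.  175.2] [27.2 15.8] 83.2
shoulder 214 [ 591.1 -133.    71.7] [ 586.7 -136.7] [35.9 16.6] 1.3
shoulder 505 [581.5  44.7  70.7] [573.4  46.4] [42.7 29.2] 84.0
shoulder 582 [595.3 163.2  70.8] [588.1 175.4] [45.  29.9] 82.9
shoulder 223 [ 471.8 -133.3   73.2] [ 472.3 -137.9] [12.5 34.2] 19.7
head 9013 [584.7 107.6  50.5] [581.3 111.7] [271.3  71.1] 83.8
head 415 [527.1 462.9  48.2] [534.6 477. ] [ 69.9 110.8] 66.7
```

View pics/w0.png

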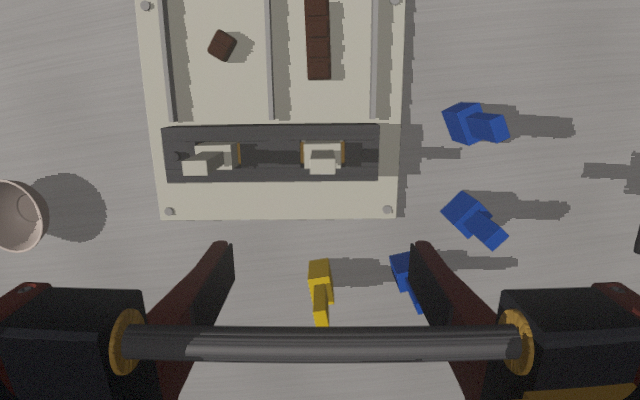

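The wrist view shows both white blocks in the stop head: the left one at (212,158) and the right one at (322,155). The bar at (318,40) is in the right one's lane. The tabs measure 129 mm apart and z 136.5, which matches the description. Block_right is at about (574, 47) with yaw about -0.11. I'll confirm it in one crop, then go in.

```bash
python3 - <<'E'
import cv2
cv2.imwrite("pics/c.png",cv2.resize(cv2.imread("pics/w0.png")[0:200,270:390],None,fx=3,fy=3))
from h import *
Y=-.112
robot.movep([574,47,190],ori(Y))
robot.move_straight([574,47,88],max_speed=80,guard=8)
im=robot.get_image("wrist"); cv2.imwrite("pics/w1.png",im["color"])
s0=robot.sense(); print(s0["eef_pos"],s0["contact_force"],s0["time_s"])
robot.close(5)
s=robot.sense(); print(s["gripper_width"],s["gripper_force"],s["contact_force"]-s0["contact_force"],s["moment"]-s0["moment"],s["eef_pos"],s["time_s"])
E
```

```text
[574.39012838  47.02672359  88.7918278 ] [-0.24167414 -0.20758614 -0.29368326] 6.1083
25.807863935150365 4.99998539686203 [ 0.02851023 -2.18900485  0.95225559] [-0.42816171  0.10312751  0.0669424 ] [573.97937422  46.52073684  88.03794729] 7.075
```

View pics/c.png

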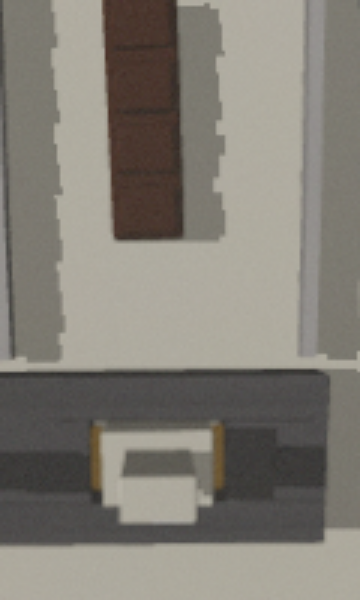

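View pics/w1.png

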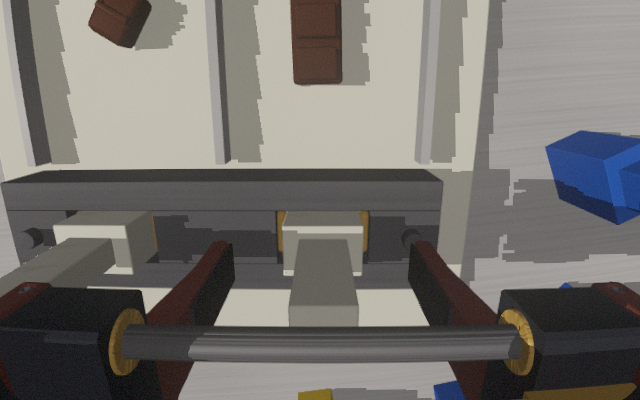

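The crop shows the white tab at wrist pixel (322,155) in the bar's lane, and the close view shows it between the fingers. It is gripped at a width of 25.8 mm. Next: centre, firm up the grip and try the first swings.

```bash
cat >> h.py <<'E'
Y=-.112; C=np.array([574.,46.4,40.])
def tgt(phi,u,d0=48):
    return C+Ro.from_euler('z',Y).apply(Ro.from_euler('x',phi).apply([0,0,d0+u])), ori(Y,phi)
def go(phi,u,speed=25,d0=48):
    p,q=tgt(phi,u,d0); robot.move_straight(p,q,max_speed=speed)
    s=robot.sense(); f=Ro.from_euler('z',-Y).apply(s["contact_force"])
    e=s["eef_pos"]-C; a=(Ro.from_quat(ori(Y)).inv()*Ro.from_quat(s["orientation"])).as_rotvec()
    l=np.hypot(np.hypot(*e[:2]),e[2])-d0
    print(f"cmd {phi:+.2f} {u:.1f} t {s['time_s']:.2f} f {np.round(f,1)} m {np.round(s['moment'],2)} ang {a[0]:+.3f} u {l:.1f} err {np.round(s['eef_pos']-p,1)} w {s['gripper_width']:.1f}",flush=True)
    return f
E
python3 - <<'E'
from h import *
robot.move_straight([*C[:2],88]); robot.close(45)
go(0,0); go(-.07,1.0); go(-.14,2.2); go(0,4); go(.14,6)
E
```

```text
cmd +0.00 0.0 t 7.79 f [ 0.5 -1.3  1.3] m [-0.3   0.26  0.02] ang -0.000 u 0.0 err [-0. -0.  0.] w 25.8
cmd -0.07 1.0 t 8.08 f [-1.5 -3.1  4. ] m [-0.32  0.49 -0.05] ang -0.070 u 1.5 err [0.  0.1 0.5] w 25.6
cmd -0.14 2.2 t 8.38 f [-2.  -1.6  6.3] m [-0.21  0.64 -0.17] ang -0.139 u 2.9 err [0.  0.1 0.7] w 25.7
cmd +0.00 4.0 t 8.82 f [-0.6  0.1 -2.1] m [ 0.19 -0.05  0.04] ang +0.001 u 3.6 err [-0.1 -0.2 -0.4] w 25.9
cmd +0.14 6.0 t 9.28 f [ 3.2  1.  -7.3] m [-0.47 -0.52  0.07] ang +0.138 u 4.9 err [-0.2  0.1 -1.1] w 25.6
```

```bash
python3 - <<'E'
from h import *
u=5;s=1
for k in range(3):
    s=-s
    if min(go(0,u+2)[2],go(.14*s,u+4)[2])<-20: break
    u+=4
for n in("wrist","side"):
    im=robot.get_image(n); cv2.imwrite(f"pics/{n}2.png",im["color"])
    if n=="side": cv2.imwrite("pics/s2.png",cv2.resize(im["color"][140:290,220:410],None,fx=4,fy=4))
E
```

```text
cmd +0.00 7.0 t 9.74 f [-3.6 -1.5  1.3] m [-0.95  0.71 -0.09] ang -0.002 u 8.0 err [-0.2  0.3  1. ] w 25.8
cmd -0.14 9.0 t 10.22 f [-0.7 -1.8 -0.4] m [-0.41  0.35 -0.13] ang -0.139 u 9.0 err [-0.1  0.   0. ] w 26.2
cmd +0.00 11.0 t 10.70 f [ 0.1  0.1 -3.7] m [0.1  0.09 0.08] ang +0.000 u 10.6 err [-0.1 -0.2 -0.4] w 26.1
cmd +0.14 13.0 t 11.19 f [-0.8 -0.3 -4.8] m [-0.43  0.22  0.11] ang +0.139 u 12.7 err [-0.1  0.1 -0.3] w 25.8
cmd +0.00 15.0 t 11.70 f [-2.  -2.8  0.1] m [-0.63  0.82 -0.01] ang -0.002 u 15.7 err [-0.1  0.3  0.7] w 25.6
cmd -0.14 17.0 t 12.22 f [-2.6 -1.2 -0.1] m [-0.79  0.66 -0.11] ang -0.140 u 17.2 err [-0.   0.1  0.2] w 25.7
```

View pics/s2.png

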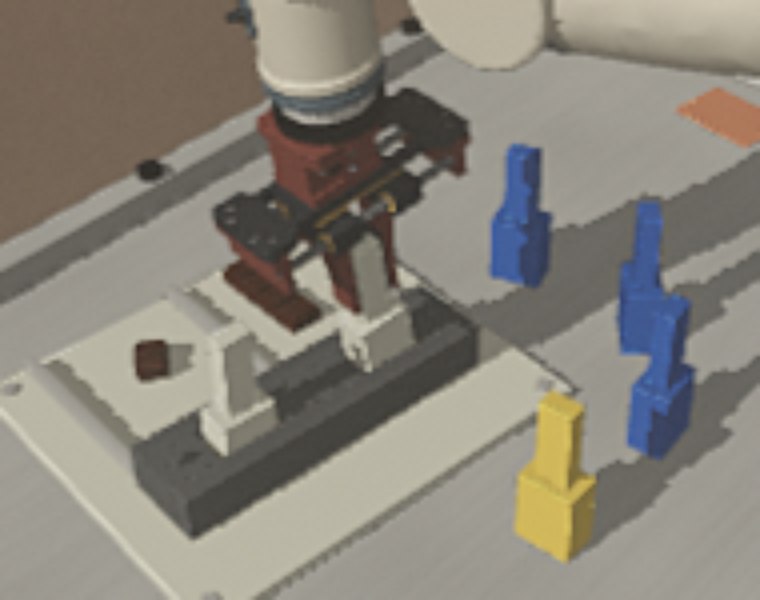

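The side view shows the right block leaning at crop (375,290). Its tab top has risen about 15 px, the head is down and the left block is home. I'll continue the swings past 28 mm, then lift upright.

```bash
python3 - <<'E'
from h import *
u=17;s=-1;bad=False
while u<33 and not bad:
    s=-s
    a=.14 if u<24 else .1
    bad=min(go(0,u+2)[2],go(a*s,u+4)[2])<-20
    u+=4
if not bad:
    go(0,u+1); go(0,60)
    robot.pause(.3)
    for n in("wrist","side"):
        im=robot.get_image(n); cv2.imwrite(f"pics/{n}3.png",im["color"])
        if n=="side": cv2.imwrite("pics/s3.png",cv2.resize(im["color"][140:290,220:410],None,fx=4,fy=4))
E
```

```text
cmd +0.00 19.0 t 12.84 f [-2.4 -2.2 -2.3] m [ 0.41  0.62 -0.01] ang +0.001 u 19.2 err [ 0.  -0.1  0.2] w 25.9
cmd +0.14 21.0 t 13.38 f [-2.8 -1.4 -0.1] m [-0.02  0.7   0.13] ang +0.139 u 21.2 err [0.1 0.  0.2] w 25.3
cmd +0.00 23.0 t 13.93 f [-2.2 -1.4 -1.6] m [-1.    0.42 -0.04] ang -0.001 u 23.0 err [ 0.1  0.2 -0. ] w 25.5
cmd -0.14 25.0 t 14.49 f [-1.4 -4.2  8. ] m [-1.72  0.75  0.03] ang -0.142 u 27.6 err [ 1.1 -1.3  2.8] w 25.7
cmd +0.00 27.0 t 15.07 f [-1.4 -1.8  8.8] m [-0.3   0.57  0.07] ang +0.002 u 30.9 err [ 1.7 -0.3  3.9] w 25.9
cmd +0.10 29.0 t 15.53 f [1.4 4.6 2.2] m [ 1.15 -0.42 -0.03] ang +0.104 u 30.8 err [1.4 1.2 1.9] w 25.8
cmd +0.00 31.0 t 16.01 f [1.3 0.1 1.3] m [ 0.01 -0.23 -0.03] ang +0.001 u 31.5 err [0.5 0.2 0.5] w 25.5
cmd -0.10 33.0 t 16.49 f [ 1.1 -4.8 -0.3] m [-1.02  0.    0.02] ang -0.102 u 32.3 err [-0.4 -1.2 -0.6] w 26.0
cmd +0.00 34.0 t 16.97 f [ 0.5 -0.7 -1.3] m [ 0.02  0.01 -0.03] ang +0.001 u 33.8 err [-0.2 -0.1 -0.2] w 25.8
cmd +0.00 60.0 t 18.16 f [-0.2 -0.1 -1.2] m [ 0.05 -0.01  0.02] ang -0.000 u 59.7 err [-0.1 -0.  -0.3] w 25.8
```

View pics/s3.png

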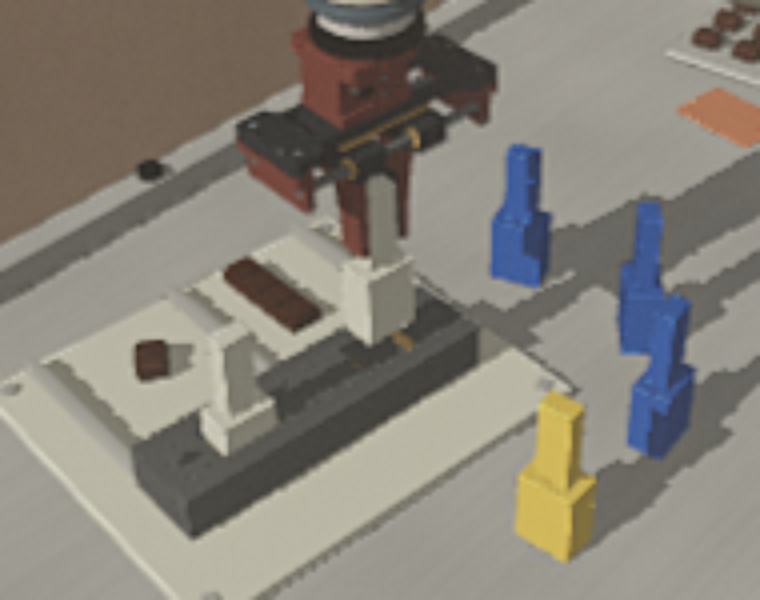

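View pics/wrist3.png

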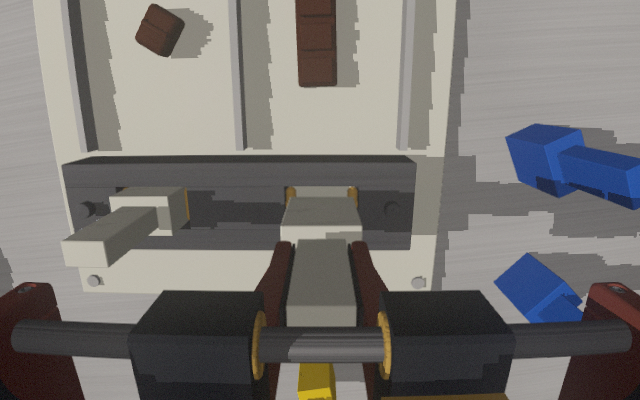

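The side view shows the block free and upright over its socket, with brass visible below it at (400,340) and the head and left block home. In the wrist view it sits at (322,215). I'll check for grip slip and the block's height by depth.

```bash
python3 - <<'E'
from h import *
im=robot.get_image("wrist"); W=cloud(im)
print("shoulder",np.round(np.median(W[208:224,300:345].reshape(-1,3),0),1), "head",np.round(np.median(W[200:210,210:260].reshape(-1,3),0),1))
im=robot.get_image("side"); W=cloud(im)
ok=(im["z_map"]>0)&(np.hypot(W[...,0]-574,W[...,1]-46)<30)&(im["color"].min(-1)>140)
v,u=np.where(ok); m=(u>300)&(u<330)&(v>180)&(v<230)
P=W[v[m],u[m]]; print(len(P),np.round(np.percentile(P[:,2],[1,5,95,99]),1),"head",np.round(W[221,300],1))
for v0 in range(200,230,2): print(v0,np.round(W[v0,313]),im["color"][v0,313])
E
```

```text
shoulder [588.1  44.3 114.3] head [583.2 111.6  50.1]
138 [ 76.8  79.4 135.8 140.1] head [654.9  30.2  14.1]
200 [565.  57. 161.] [115 127 128]
202 [564.  58. 155.] [114 128 129]
204 [566.  56. 146.] [104 118 120]
206 [564.  59. 141.] [ 96 107 110]
208 [564.  59. 134.] [175 192 196]
210 [559.  64. 132.] [110 123 125]
212 [559.  64. 125.] [104 116 118]
214 [558.  65. 119.] [102 116 118]
216 [561.  64. 109.] [102 115 117]
218 [558.  66. 104.] [101 114 115]
220 [559.  66.  96.] [ 99 111 114]
222 [559.  67.  89.] [ 98 112 114]
224 [558.  67.  82.] [105 118 121]
226 [559.  67.  74.] [67 70 73]
228 [589.  38.  29.] [62 66 69]
```

The shoulder measures about 132 mm and the underside about 73 mm. That puts the block about 20 mm clear of the head (52 mm), with no slip.

```bash
python3 -c "
from h import *
print(robot.job_done())"
```

```text
the job is handed in; nothing more can be done
None
```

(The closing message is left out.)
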